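# Change the shaping tool at the glass-bead torch

## Robot

A 6-joint arm with a two-finger parallel gripper is mounted at the origin on the work surface. World frame = base frame: x ahead of the robot, y to its left, z up, the work surface at z = 0. Lengths are in m, angles in rad, forces in N, time in s.
With the tool pointing down it reaches from about 0.35 to 0.775 m from the base axis. Payload 5.5 kg.
Tool frame: the origin (TCP) lies at the very end of the fingers, on their centre line; the grasp point (between the pads) lies 19 mm behind it; z points along the fingers, y is the line along which they close (so a half turn about z gives the same grasp; the last joint's range is limited). The gripper opens to 85 mm and grips with 20 to 120 N. Pads are 22 mm wide; open, the fingers measure 114 mm over their backs; the gripper's body (76 mm by 85 mm) begins 54 mm behind the grasp point. The pads swing forward as they close: fully open they stand 13 mm farther back than shut.
Start: joints at [1.081, 0.313, 0.046, 1.304, 0, 1.431], TCP at [0.197, 0.54, 0.231] pointing down, gripper open.
Joint ranges: [-2.76, 2.76], [-0.86, 1.69], [-1.03, 1.26], [-2.2, 2.34], [-1.47, 1.5], [-3.14, 3.14]. Speed limits (rad/s): [2.57, 2.57, 3.14, 3.14, 3.14, 3.14].

## Interface

Orientations are given as a unit quaternion [w, x, y, z].
In Python, from workcell import env, viewer, nets gives the robot as it stands. The module is installed in compiled form; this text tells all that it offers.
- The arm moves only by the shell command python3 -m creep 'ROWS' [OPENING] [FORCE]. ROWS is a JSON object whose key "deltas" holds a list of rows, 1 to 8 of them, each of 6 numbers: dx, dy, dz in m, then a rotation vector rx, ry, rz in rad; each row is the pose to reach, as a shift and turn from the pose commanded when the command began, along the tool's axes at that moment; what a row does not reach only later rows make up. A row lasts 1/8 s, in which the tool goes at most 0.0625 m and 0.188 rad, less where a joint would pass 70% of its speed; a pose out of reach is approached as far as the arm can. OPENING is the finger opening in m, set as the command begins (- or left out keeps the last). The fingers move at their own pace and stop on an object; FORCE is the grip in N (left out, the last holds). Time passes only in rows, so rows that do not move let the fingers close. It prints the time, the measured TCP pose, the force, the opening and the grip force at its end. Input that does not fit is refused with a message, and nothing moves.
- env.get_state(): the state, without advancing time (a new reading comes with each control period).
- viewer.read_camera(name): name is "scene" or "side" or "wrist"; returns a dict with "image" (480x640x3 uint8, red, green, blue), "K" (3x3 intrinsics, pixels), "R" (3x3) and "t" (3): a world point X has camera coordinates R X + t. Camera axes: x right, y down, z forward; pixel columns grow to the right and rows downward; lengths in m; the calibration is good to about 2 mm. A picture is of the moment at which its call begins. There is no depth.
- env.hand_in(): hands the job in; it is judged then, once.
Trained networks look in a picture, given as the dict that the camera call returned (one of the last four; its "shot" number tells which), for a name from the list of things; names that differ only in an ending like _2 or _b are one class to them, and where a whole thing is asked for, a point or a joint stands for the part that bears it (a point fixed in the world has none). Each returns a list of dicts, best first, with "confidence" (0 to 1); they miss things now and then, are a little off and sometimes report something else, mostly with a low value. They report only what shows in the picture. A call takes as long as a camera call.
- nets.outline_of(label, picture): "region" (480x640 bool, what is visible of it) and "box" ([left, top, right, bottom] in pixels, round what is visible of it).
The state is a dict: "clock": time; "joint_pos": joint angles; "qvel": joint speeds; "tau": joint torques, N m; "tcp_pos": TCP position; "orientation": TCP orientation; "wrist_force": force on the tool from outside, world axes, zero at the start; "ft_torque": the same for the moment, N m; "finger_gap": finger opening in m; "grip_force": force on a finger pad.
Only numpy, scipy, OpenCV 4.12 (cv2) and the standard library are available. Lean on these libraries where they do the work, as an engineer would, in place of code of your own. Each camera call takes 0.05 s, during which the arm holds its last target. There are 200 camera calls.

## Task

Change tools at the bead maker's torch: clear the lidded jar and the bead press out of the wooden tool bay onto the grey mat, fetch the dark graphite block from behind them and lay it flat in the middle of the bright steel plate at the torch, its long side along the plate's long side. Then stand the wooden-handled masher in the block's old place at the back of the bay, and only after that put the jar and the press back, each where it stood. Keep everything upright and leave the spool and the mug alone.

Things in the scene. Friction and masses are not known exactly. Their poses are not given: they have to be found in the camera images.
- jar: White glazed round lidded jar, one rigid piece, about 250 g: body 50 mm across (lid rim 52 mm), shoulder 75 mm high, on top an upright cylindrical white knob 22 mm across from 75 to 100 mm height (grip it there from above). Origin: centre of its underside, z up. At the start it stands in one of the two front places of the bay.
- press: Brass bead press, one rigid piece, about 550 g: two square brass blocks 44 x 44 mm one above the other with a waist of steel pins between, 75 mm high, on top an upright cylindrical black knob 22 mm across from 75 to 100 mm height (grip it there from above). Origin: centre of its underside, z up. At the start it stands in the other front place of the bay.
- block: Matt near-black graphite shaping block, about 70 g, 32 mm (its x) by 44 mm (its y) by 26 mm high, three ribs along its y on top (the solid body is 20 mm high, the ribs 6 mm). Origin: centre of its underside, z up. At the start it lies in the rear place of the bay, hemmed in by the jar and the press.
- masher: Bead masher standing upright, one rigid piece, about 180 g: round brass foot 44 mm across and 14 mm thick, above it a thin neck and an upright wooden handle 22 mm across from 20 to 62 mm height (grip it there from above). Origin: centre of its underside, z up. At the start it stands on the bench beside the steel plate, on the +y side.
- bay: Fixed plywood tool bay: floor 8 mm thick; rim 8 mm thick, 26 mm above the bench, along back and sides; open in front (-x). Floor x -90 to 75, y -95 to 95 mm, rims included. Origin: at bench height under the centre of the rear place, where the block lies at the start; z up. Front places (jar, press) at x -44, y +42 and -42 mm. Thin round cork patches mark the places.
- mat: Fixed flat grey mat on the bench, the side area for clearing: 150 mm (its x) by 190 mm (its y), 4 mm thick. Origin: its centre at bench height.
- plate: Fixed bright steel plate in front of the bench torch, 70 mm (its x) by 90 mm (its y), top 12 mm above the bench. Origin: centre of the plate at bench height. The torch, a brass barrel on a stand, is fixed with it on its +x side, from 75 mm beyond the plate's centre and up to 130 mm high; the low dark strip between is 10 mm high.
- spool: Empty white plastic spool, 56 mm across, 50 mm high, a bystander. Origin: centre of its underside.
- mug: White mug, 72 mm across, 85 mm high, a bystander. Origin: centre of its underside, handle towards its +y.

How it is judged:
By the outcome, as a careful person would: the job done as asked, in the order asked, and still so for the second after the job is handed in, with the robot touching nothing.
It also fails if it takes over 144 s, if anything falls off the work surface, if the arm or the gripper's body presses on something with over 40 N, if the wrist force passes 120 N, or if a joint passes its speed limit or range.

## Working session

There is one attempt and no reset: what is moved stays moved. The work goes in short steps, Python scripts to look and compute and a shell command to move; the robot and the scene stay as the last step left them, time stands still between calls to the robot, and variables do not carry over. Pictures are saved under pics/ and viewed, at most 14 in all, crops included, and the job is handed in when it is done.

```bash
mkdir -p pics
cat > h.py <<'E'
import numpy as np, cv2
from workcell import env, viewer, nets
def cam(n): return viewer.read_camera(n)
def ray(p,u,v,z):
    K,R,t=map(np.array,(p["K"],p["R"],p["t"]))
    d=R.T@np.linalg.solve(K,[u,v,1.]); c=-R.T@t
    return c+d*(z-c[2])/d[2]
def proj(p,X):
    x=np.array(p["R"])@np.array(X)+np.array(p["t"]); x=np.array(p["K"])@x
    return x[:2]/x[2]
def save(p,n): cv2.imwrite(f"pics/{n}.png",p["image"][:,:,::-1])
E
python3 - <<'E'
from h import *
s=env.get_state(); print({k:np.round(v,3) for k,v in s.items()})
for n in ("scene","side"):
    p=cam(n); save(p,n+"0"); print(n,"cam at",np.round(-np.array(p["R"]).T@np.array(p["t"]),3))
    for l in "jar press block masher bay mat plate spool mug".split():
        for r in nets.outline_of(l,p)[:1]:
            m=r["region"]; ys,xs=np.nonzero(m); print(l,round(r["confidence"],2),r["box"],round(xs.mean()),round(ys.mean()), np.round(ray(p,xs.mean(),ys.mean(),0.01),3))
E
```

```text
{'clock': np.float64(0.0), 'joint_pos': array([ 1.081,  0.314,  0.045,  1.304, -0.   ,  1.431]), 'qvel': array([ 0.002, -0.001, -0.001,  0.   , -0.001, -0.   ]), 'tau': array([-2.0000e-03, -4.8063e+01,  2.9853e+01,  1.9000e-02, -0.0000e+00,
       -0.0000e+00]), 'tcp_pos': array([0.197, 0.54 , 0.23 ]), 'orientation': array([-0.   ,  0.174,  0.985, -0.001]), 'wrist_force': array([-0.453, -0.232, -0.307]), 'ft_torque': array([ 0.02 , -0.001, -0.005]), 'grip_force': np.float64(0.0), 'finger_gap': np.float64(0.085)}
scene cam at [ 0.98  -0.287  0.933]
jar 0.61 [346.7, 130.0, 372.7, 168.7] 360 149 [0.425 0.262 0.01 ]
press 0.58 [371.8, 112.1, 399.6, 148.9] 388 132 [0.424 0.35  0.01 ]
block 0.75 [374.9, 148.4, 398.2, 172.2] 385 161 [0.486 0.287 0.01 ]
masher 0.63 [347.8, 213.0, 369.3, 239.6] 358 226 [0.584 0.126 0.01 ]
bay 0.59 [328.4, 133.1, 437.0, 207.8] 387 170 [0.508 0.272 0.01 ]
mat 0.6 [101.0, 253.8, 227.6, 367.8] 162 309 [ 0.502 -0.298  0.01 ]
plate 0.86 [289.1, 230.5, 362.9, 320.7] 330 275 [0.64  0.006 0.01 ]
spool 0.97 [406.8, 251.7, 443.2, 289.4] 426 270 [0.748 0.168 0.01 ]
mug 0.78 [283.4, 338.5, 323.6, 404.0] 303 364 [ 0.753 -0.145  0.01 ]
side cam at [ 0.211 -0.603  0.797]
jar 0.61 [190.5, 179.4, 222.4, 226.8] 204 205 [0.459 0.282 0.01 ]
block 0.72 [210.5, 187.7, 228.2, 207.0] 220 197 [0.501 0.288 0.01 ]
masher 0.72 [275.0, 205.5, 295.0, 239.6] 285 224 [0.588 0.132 0.01 ]
bay 0.89 [162.6, 166.8, 263.8, 240.9] 220 204 [0.49  0.265 0.01 ]
mat 0.68 [290.9, 340.4, 434.3, 476.4] 361 406 [ 0.488 -0.307  0.01 ]
plate 0.73 [286.0, 200.9, 394.8, 283.5] 340 246 [0.656 0.015 0.01 ]
spool 0.84 [329.3, 172.8, 350.2, 205.7] 341 188 [0.761 0.175 0.01 ]
mug 0.88 [413.8, 239.6, 467.5, 298.4] 434 267 [ 0.788 -0.132  0.01 ]
```

Run:
```python
import cv2
a=cv2.imread("pics/scene0.png"); b=cv2.imread("pics/side0.png")
cv2.imwrite("pics/scene_c.png",cv2.resize(a[100:400,90:490],None,fx=2,fy=2,interpolation=cv2.INTER_CUBIC))
cv2.imwrite("pics/side_c.png",cv2.resize(b[150:300,150:350],None,fx=4,fy=4,interpolation=cv2.INTER_CUBIC))
```

```text
(no output)
```

View pics/scene_c.png

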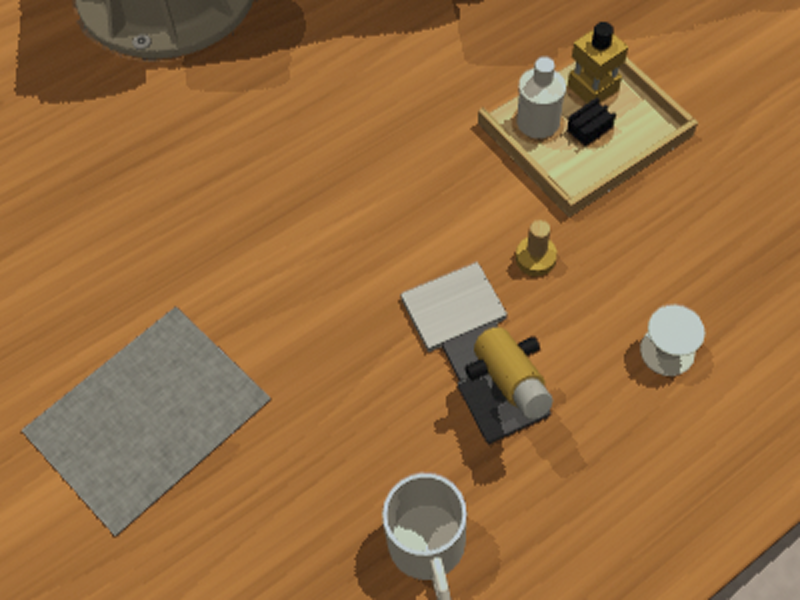

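View pics/side_c.png

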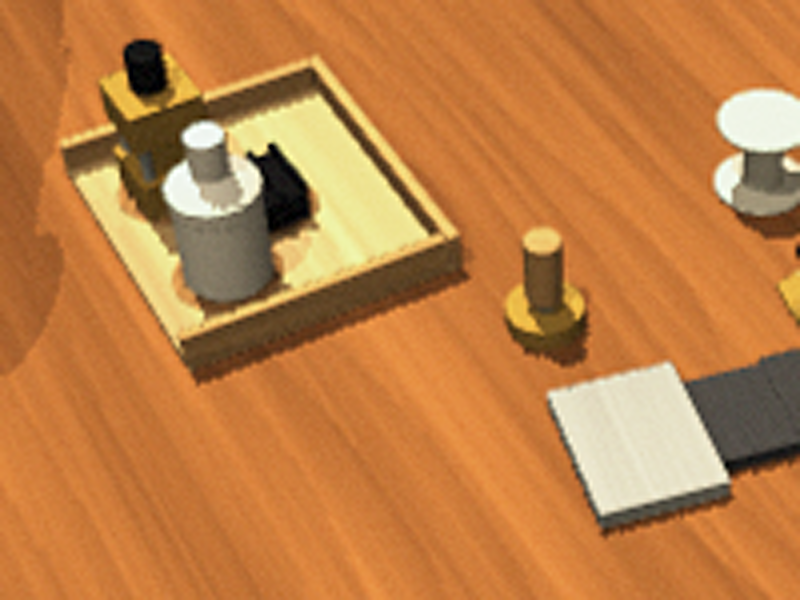

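The scene crop shows the bay rotated on the bench, with the jar knob at (544,65), the press knob at (603,30), the block at (592,122) and the masher top at (540,229). The side crop agrees. Next I'll fit poses from the corners in both views.

Run:
```python
from h import *
from scipy.optimize import least_squares
P={n:cam(n) for n in("scene","side")}
cv=lambda n,u,v: (90+u/2,100+v/2) if n=="scene" else (150+u/4,150+v/4)
def fit(name,sx,z,obs,g):
    def res(q):
        c,s=np.cos(q[2]),np.sin(q[2]); o=[]
        for n,(x,y),uv in obs: o+=list(proj(P[n],[q[0]+c*x-s*y,q[1]+s*x+c*y,z])-cv(n,*uv))
        return o
    r=least_squares(res,g,loss="soft_l1"); print(name,np.round(r.x,4),"yawdeg",round(np.degrees(r.x[2]),1),np.round(r.fun,1))
b,f,w=.075,-.09,.095
# bay: back corners scene (569,205)=right(-y)?,(695,124)
fit("bay",0,.026,[("scene",(b,-w),(569,205)),("scene",(b,w),(695,124)),("scene",(f,-w),(479,112)),
 ("side",(b,-w),(460,238)),("side",(b,w),(315,60)),("side",(f,w),(63,148)),("side",(f,-w),(185,350))],[.5,.27,.3])
for yg in (.0,):
  fit("plate",0,.012,[("scene",(-.035,-.045),(401,299)),("scene",(-.035,.045),(477,264)),("scene",(.035,.045),(506,318)),("scene",(.035,-.045),(429,349)),
   ("side",(-.035,.045),(548,393)),("side",(.035,.045),(668,364)),("side",(.035,-.045),(730,488)),("side",(-.035,-.045),(602,518))],[.64,0,yg])
fit("mat",0,.004,[("scene",(-.075,-.095),(23,432)),("scene",(-.075,.095),(177,308)),("scene",(.075,.095),(270,400)),("scene",(.075,-.095),(114,535))],[.5,-.3,0.2])
for nm,z,o in (("jar",.108,[("scene",(0,0),(544,65)),("side",(0,0),(203,133))]),("press",.108,[("scene",(0,0),(603,30)),("side",(0,0),(145,50))]),
  ("masher",.062,[("scene",(0,0),(540,229)),("side",(0,0),(543,239))]),("spooltop",.05,[("scene",(0,0),(677,329)),("side",(0,0),(763,121))])):
    for n,_,uv in o: print(nm,n,np.round(ray(P[n],*cv(n,*uv),z),4))
s=np.array(ray(P["scene"],*cv("scene",425,511),.085)); print("mug",s)
```

```text
bay [0.4909 0.2761 0.0102] yawdeg 0.6 [-0.7  0.6 -0.4 -1.4 -3.2 -0.6  1.1 -0.7  0.9 -1.  -1.1 -0.8  0.3 -1.7]
plate [ 0.5815  0.0143 -0.2038] yawdeg -11.7 [-1.6 -2.5 -0.6 -1.  -0.2 -1.5 -1.5 -0.1  0.5 -0.7  1.8 -1.   1.3 -2.
  0.4 -1. ]
mat [ 0.4974 -0.2943  0.1539] yawdeg 8.8 [-1.2 -0.6 -0.1 -0.6  1.   0.   0.2  1.4]
jar scene [0.4505 0.2369 0.108 ]
jar side [0.4479 0.2381 0.108 ]
press scene [0.4506 0.3206 0.108 ]
press side [0.4479 0.3205 0.108 ]
masher scene [0.5877 0.1226 0.062 ]
masher side [0.5848 0.1217 0.062 ]
spooltop scene [0.7526 0.1613 0.05  ]
spooltop side [0.7482 0.1585 0.05  ]
mug [ 0.75908464 -0.14812302  0.085     ]
```

```bash
cat > d.py <<'E'
# usage: d.py x y z : shift in tool axes from the measured pose, plus yaw of tool y
import sys; from h import *
from scipy.spatial.transform import Rotation as Ro
s=env.get_state(); w,x,y,z=s["orientation"]; R=Ro.from_quat([x,y,z,w]).as_matrix()
print("d",np.round(R.T@(np.array(list(map(float,sys.argv[1:4])))-s["tcp_pos"]),4),"yaw_y",round(np.degrees(np.arctan2(R[1,1],R[0,1])),2),"tilt",np.round(R[2,:2],4))
E
python3 -m creep '{"deltas":[[-0.341, -0.198, 0.06, 0, 0, -0.35], [-0.341, -0.198, 0.06, 0, 0, -0.35], [-0.341, -0.198, 0.06, 0, 0, -0.35], [-0.341, -0.198, 0.06, 0, 0, -0.35], [-0.341, -0.198, 0.06, 0, 0, -0.35], [-0.341, -0.198, 0.06, 0, 0, -0.35], [-0.341, -0.198, 0.06, 0, 0, -0.35], [-0.341, -0.198, 0.06, 0, 0, -0.35]]}' 0.045 40
python3 -m creep '{"deltas":[[0, 0, 0, 0, 0, 0]]}'
python3 - <<'E'
from h import *
p=cam("wrist"); save(p,"w1"); print(proj(p,[.4495,.2375,.108]),proj(p,[.4495,.3205,.108]),proj(p,[.493,.279,.034]))
for l in("jar","press","block"):
    for r in nets.outline_of(l,p)[:1]: print(l,r["confidence"],r["box"])
E
python3 d.py .4495 .2375 .086
```

```text
clock: 2.1
tcp_pos: [0.4507, 0.2356, 0.1709]
orientation: [-0.0, 0.002, 1.0, -0.0]
wrist_force: [-0.3, 0.1, 0.6]
finger_gap: 0.0449
grip_force: 0.0
clock: 2.22
tcp_pos: [0.4493, 0.2376, 0.1714]
orientation: [-0.0, -0.0, 1.0, 0.0]
wrist_force: [0.3, 0.4, -0.5]
finger_gap: 0.0449
grip_force: 0.0
[323.22201125 257.85519605] [478.73216513 257.95706534] [379.53561558 279.05973979]
jar 0.7 [276.3, 179.8, 365.6, 275.3]
press 0.71 [402.0, 181.9, 505.2, 275.4]
block 0.67 [345.8, 242.6, 408.1, 298.4]
d [-0.0005 -0.0009  0.0856] yaw_y 90.12 tilt [-0.0004  0.0003]
```

View pics/w1.png

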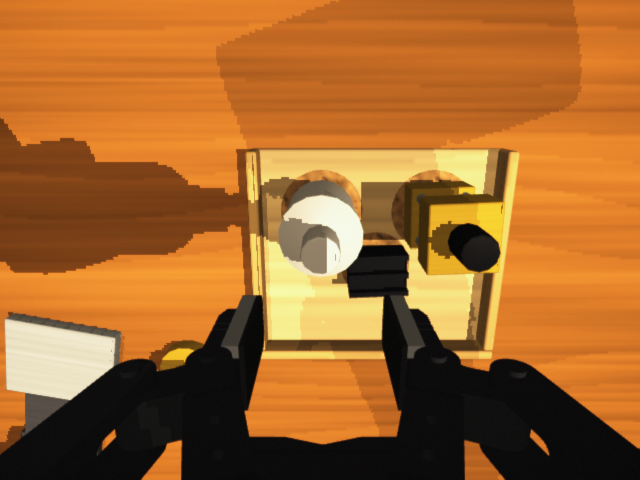

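The wrist view shows the jar knob top at about (321,256), which matches the prediction. The press knob top is near (482,251), and the block is at (378,271), parallel to the bay. I'll grasp the jar.

```bash
python3 -m creep '{"deltas":[[0, 0, 0.04, 0, 0, 0], [0, 0, 0.07, 0, 0, 0], [0, 0, 0.0855, 0, 0, 0], [0, 0, 0.0855, 0, 0, 0]]}' 
python3 -m creep '{"deltas":[[0, 0, 0, 0, 0, 0], [0, 0, 0, 0, 0, 0], [0, 0, 0, 0, 0, 0], [0, 0, 0, 0, 0, 0]]}' 0.01 40
python3 -m creep '{"deltas":[[0, 0, -0.01, 0, 0, 0], [0, 0, -0.04, 0, 0, 0], [0, 0, -0.08, 0, 0, 0], [0, 0, -0.08, 0, 0, 0]]}'
python3 d.py .490 -.25 .085
```

```text
clock: 2.92
tcp_pos: [0.4487, 0.2376, 0.0852]
orientation: [-0.001, -0.001, 1.0, -0.0]
wrist_force: [0.3, 0.1, -0.2]
finger_gap: 0.0448
grip_force: 0.0
clock: 3.42
tcp_pos: [0.4506, 0.2374, 0.0871]
orientation: [0.001, 0.0, 1.0, 0.0]
wrist_force: [-0.3, -1.7, 5.6]
finger_gap: 0.0204
grip_force: 39.6
clock: 3.92
tcp_pos: [0.4516, 0.2382, 0.1689]
orientation: [0.003, -0.0, 1.0, 0.001]
wrist_force: [0.9, -0.0, -4.1]
finger_gap: 0.0203
grip_force: 39.7
d [-0.0378 -0.4884  0.083 ] yaw_y 90.02 tilt [-0.0056  0.0023]
```

```bash
python3 -m creep '{"deltas":[[-0.003, -0.04, 0, 0, 0, 0], [-0.01, -0.1, 0, 0, 0, 0], [-0.015, -0.16, 0, 0, 0, 0], [-0.02, -0.22, 0, 0, 0, 0], [-0.025, -0.28, 0, 0, 0, 0], [-0.03, -0.34, 0, 0, 0, 0], [-0.035, -0.4, 0, 0, 0, 0], [-0.04, -0.45, 0, 0, 0, 0]]}'
python3 -m creep '{"deltas":[[0, -0.025, 0, 0, 0, 0], [0, -0.037, 0, 0, 0, 0], [0, -0.037, 0.03, 0, 0, 0], [0, -0.037, 0.06, 0, 0, 0], [0, -0.037, 0.07, 0, 0, 0], [0, -0.037, 0.07, 0, 0, 0]]}'
python3 d.py .490 -.25 .084
```

```text
clock: 4.92
tcp_pos: [0.4888, -0.2145, 0.1643]
orientation: [-0.001, 0.0, 1.0, 0.001]
wrist_force: [1.0, -0.8, -3.4]
finger_gap: 0.0202
grip_force: 39.9
clock: 5.68
tcp_pos: [0.4891, -0.2486, 0.0951]
orientation: [-0.001, -0.001, 1.0, 0.001]
wrist_force: [-0.4, -0.4, -2.1]
finger_gap: 0.0205
grip_force: 39.9
d [-0.0009 -0.0015  0.0111] yaw_y 90.06 tilt [0.0016 0.0015]
```

```bash
python3 -m creep '{"deltas":[[0, 0, 0.005, 0, 0, 0], [0, 0, 0.009, 0, 0, 0], [0, 0, 0.0105, 0, 0, 0], [0, 0, 0.0105, 0, 0, 0]]}'
python3 -m creep '{"deltas":[[0, 0, 0, 0, 0, 0], [0, 0, 0, 0, 0, 0]]}' 0.045
python3 -m creep '{"deltas":[[0, 0, -0.01, 0, 0, 0], [0, 0, -0.04, 0, 0, 0], [0, 0, -0.085, 0, 0, 0]]}'
python3 d.py .4485 .3205 .170
```

```text
clock: 6.18
tcp_pos: [0.4897, -0.2497, 0.0854]
orientation: [0.0, -0.0, 1.0, 0.0]
wrist_force: [0.0, 0.2, -3.1]
finger_gap: 0.0206
grip_force: 40.0
clock: 6.42
tcp_pos: [0.4902, -0.25, 0.0859]
orientation: [0.001, -0.0, 1.0, -0.0]
wrist_force: [0.7, 1.0, -0.1]
finger_gap: 0.0449
grip_force: 0.0
clock: 6.8
tcp_pos: [0.4889, -0.2492, 0.1708]
orientation: [-0.001, -0.0, 1.0, 0.001]
wrist_force: [0.2, -0.2, -0.6]
finger_gap: 0.0452
grip_force: 0.0
d [0.0404 0.5697 0.0016] yaw_y 90.01 tilt [0.0018 0.0014]
```

```bash
python3 - <<'E'
from h import *
p=cam("wrist"); save(p,"jarmat")
E
python3 -m creep '{"deltas":[[0, 0.05, 0, 0, 0, 0], [0.005, 0.11, 0, 0, 0, 0], [0.01, 0.17, 0, 0, 0, 0], [0.016, 0.23, 0, 0, 0, 0], [0.022, 0.29, 0, 0, 0, 0], [0.028, 0.35, 0, 0, 0, 0], [0.034, 0.41, 0, 0, 0, 0], [0.04, 0.47, 0, 0, 0, 0]]}'
python3 -m creep '{"deltas":[[0, 0.055, 0, 0, 0, 0], [0, 0.098, 0, 0, 0, 0], [0, 0.098, 0, 0, 0, 0], [0, 0.098, 0, 0, 0, 0]]}'
python3 - <<'E'
from h import *
p=cam("wrist"); save(p,"w2"); print(proj(p,[.4485,.3205,.108]),proj(p,[.4485,.3205,.083]),proj(p,[.4485,.3205,.008]),proj(p,[.493,.279,.034]))
a=cv2.imread("pics/jarmat.png");b=p["image"][:,:,::-1]
cv2.imwrite("pics/pair.png",np.hstack([a[100:400,120:520],b[100:400,120:520]]))
E
python3 d.py .4485 .3205 .088
```

```text
clock: 7.85
tcp_pos: [0.4497, 0.2224, 0.1714]
orientation: [0.001, -0.0, 1.0, 0.0]
wrist_force: [1.2, -0.2, -0.4]
finger_gap: 0.045
grip_force: 0.0
clock: 8.35
tcp_pos: [0.4494, 0.3182, 0.1706]
orientation: [0.0, -0.0, 1.0, -0.0]
wrist_force: [-0.5, -0.1, -0.1]
finger_gap: 0.0449
grip_force: 0.0
[327.94323397 256.16856914] [327.49159313 241.77435345] [326.54780918 211.69507669] [270.07191454 278.99026578]
d [0.001  0.0029 0.0826] yaw_y 89.98 tilt [-0.0001 -0.0002]
```

View pics/pair.png

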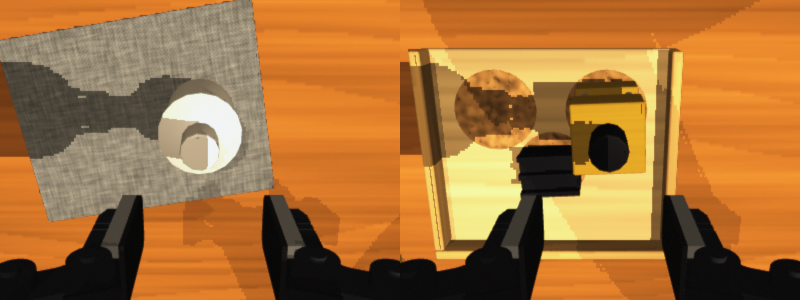

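Left panel: the jar is upright on the mat at (200,135), with room on its left. Right panel: the press knob is at (609,148), as predicted. I'll grasp the press.

```bash
python3 -m creep '{"deltas":[[0.001, 0.002, 0.04, 0, 0, 0], [0.001, 0.002, 0.07, 0, 0, 0], [0.001, 0.002, 0.082, 0, 0, 0], [0.001, 0.002, 0.082, 0, 0, 0]]}' 
python3 -m creep '{"deltas":[[0, 0, 0, 0, 0, 0], [0, 0, 0, 0, 0, 0], [0, 0, 0, 0, 0, 0], [0, 0, 0, 0, 0, 0]]}' 0.01 70
python3 -m creep '{"deltas":[[0, 0, -0.01, 0, 0, 0], [0, 0, -0.04, 0, 0, 0], [0, 0, -0.08, 0, 0, 0], [0, 0, -0.08, 0, 0, 0]]}'
python3 d.py .504 -.338 .085
```

```text
clock: 8.9
tcp_pos: [0.4485, 0.3193, 0.0881]
orientation: [-0.0, 0.001, 1.0, -0.0]
wrist_force: [-0.9, -0.3, -0.2]
finger_gap: 0.0449
grip_force: 0.0
clock: 9.4
tcp_pos: [0.4497, 0.321, 0.09]
orientation: [0.002, -0.0, 1.0, 0.001]
wrist_force: [0.2, 0.8, 5.8]
finger_gap: 0.0192
grip_force: 68.9
clock: 9.9
tcp_pos: [0.4503, 0.3213, 0.1712]
orientation: [0.002, -0.0, 1.0, 0.001]
wrist_force: [0.9, 1.0, -5.3]
finger_gap: 0.0197
grip_force: 69.2
d [-0.0531 -0.6595  0.0848] yaw_y 90.02 tilt [-0.0049  0.0025]
```

```bash
python3 -m creep '{"deltas":[[-0.002, -0.04, -0.01, 0, 0, 0], [-0.008, -0.1, -0.025, 0, 0, 0], [-0.013, -0.16, -0.04, 0, 0, 0], [-0.018, -0.22, -0.055, 0, 0, 0], [-0.023, -0.28, -0.065, 0, 0, 0], [-0.028, -0.335, -0.065, 0, 0, 0], [-0.033, -0.395, -0.065, 0, 0, 0], [-0.038, -0.455, -0.065, 0, 0, 0]]}'
python3 -m creep '{"deltas":[[-0.004, -0.06, 0, 0, 0, 0], [-0.008, -0.12, 0, 0, 0, 0], [-0.012, -0.17, 0, 0, 0, 0], [-0.015, -0.2, 0, 0, 0, 0], [-0.015, -0.204, 0, 0, 0, 0], [-0.015, -0.204, 0.05, 0, 0, 0], [-0.015, -0.204, 0.1, 0, 0, 0], [-0.015, -0.204, 0.13, 0, 0, 0]]}'
python3 d.py .504 -.338 .086
```

```text
clock: 10.9
tcp_pos: [0.4856, -0.1361, 0.2313]
orientation: [-0.001, -0.0, 1.0, 0.001]
wrist_force: [0.7, 0.9, -5.0]
finger_gap: 0.0191
grip_force: 69.6
clock: 11.9
tcp_pos: [0.4995, -0.3356, 0.0989]
orientation: [-0.002, -0.001, 1.0, 0.002]
wrist_force: [0.5, 0.7, -4.4]
finger_gap: 0.0193
grip_force: 69.5
d [-0.0046 -0.0025  0.0129] yaw_y 90.06 tilt [0.005  0.0049]
```

```bash
python3 -m creep '{"deltas":[[0, 0, 0.005, 0, 0, 0], [0, 0, 0.009, 0, 0, 0], [0, 0, 0.011, 0, 0, 0], [0, 0, 0.011, 0, 0, 0], [0, 0, 0.011, 0, 0, 0]]}'
python3 -m creep '{"deltas":[[0, 0, 0, 0, 0, 0], [0, 0, 0, 0, 0, 0]]}' 0.06
python3 -m creep '{"deltas":[[0, 0, -0.01, 0, 0, 0], [0, 0, -0.04, 0, 0, 0], [0, 0, -0.085, 0, 0, 0]]}'
python3 - <<'E'
from h import *
p=cam("wrist"); save(p,"pressmat")
E
python3 d.py .493 .279 .14
```

```text
clock: 12.52
tcp_pos: [0.5021, -0.339, 0.0932]
orientation: [0.001, -0.0, 1.0, -0.0]
wrist_force: [-0.2, -0.7, -5.1]
finger_gap: 0.0193
grip_force: 69.6
clock: 12.78
tcp_pos: [0.5023, -0.3393, 0.0934]
orientation: [0.001, -0.0, 1.0, -0.001]
wrist_force: [-0.6, -0.9, -0.5]
finger_gap: 0.0548
grip_force: 0.0
clock: 13.15
tcp_pos: [0.5011, -0.3381, 0.1777]
orientation: [-0.001, -0.0, 1.0, 0.001]
wrist_force: [0.0, -1.3, -0.2]
finger_gap: 0.0597
grip_force: 0.0
d [0.0108 0.6196 0.0418] yaw_y 90.01 tilt [-0.0067 -0.0059]
```

```bash
python3 -m creep '{"deltas":[[0, 0.05, 0, 0, 0, 0], [0.002, 0.11, 0, 0, 0, 0], [0.004, 0.17, 0, 0, 0, 0], [0.006, 0.23, 0, 0, 0, 0], [0.008, 0.29, 0, 0, 0, 0], [0.01, 0.35, 0, 0, 0, 0], [0.01, 0.41, 0, 0, 0, 0], [0.01, 0.47, 0, 0, 0, 0]]}'
python3 -m creep '{"deltas":[[0, 0.06, 0, 0, 0, 0], [0, 0.12, 0, 0, 0, 0], [0, 0.15, 0, 0, 0, 0], [0, 0.15, 0, 0, 0, 0], [0, 0.15, 0, 0, 0, 0]]}'
python3 - <<'E'
from h import *
p=cam("wrist"); save(p,"w3")
for X in ([.493,.279,.034],[.493,.279,.008]): print(proj(p,X))
pp=cam("side"); 
a=cv2.imread("pics/pressmat.png")
b=p["image"][:,:,::-1]
cv2.imwrite("pics/pair2.png",np.hstack([a[100:400,120:520],b[100:400,120:520]]))
for l in("press","jar"):
  for r in nets.outline_of(l,pp)[:1]: print(l,r["confidence"],r["box"])
E
python3 d.py .493 .279 .012
```

```text
clock: 14.2
tcp_pos: [0.492, 0.1333, 0.1786]
orientation: [0.001, -0.0, 1.0, 0.0]
wrist_force: [1.3, 0.1, -0.3]
finger_gap: 0.0601
grip_force: 0.0
clock: 14.82
tcp_pos: [0.4916, 0.281, 0.1778]
orientation: [0.0, -0.0, 1.0, -0.0]
wrist_force: [1.0, 0.5, 0.3]
finger_gap: 0.0598
grip_force: 0.0
[320.67492865 220.95935691]
[320.87736152 212.36837926]
press 0.89 [358.8, 380.4, 403.4, 435.1]
jar 0.84 [325.8, 342.2, 361.8, 396.3]
d [-0.0011 -0.0013  0.1656] yaw_y 89.91 tilt [-0.0003  0.0001]
```

View pics/pair2.png

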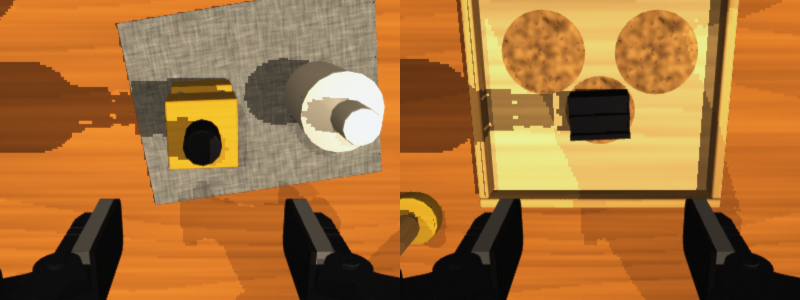

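Left panel: the press and jar are both upright on the mat. Right panel: the bay now holds only the block, at (599,114), and the corks are at (543,51), (656,52) and about (600,110).

```bash
python3 - <<'E'
from h import *
p=cam("wrist"); 
for uv in ((263,151),(376,152),(320,210)): print(np.round(ray(p,*uv,.008),4))
g=cv2.cvtColor(p["image"],cv2.COLOR_RGB2GRAY)[180:250,270:370]
n,l,st,c=cv2.connectedComponentsWithStats((g<40).astype(np.uint8)); i=1+st[1:,4].argmax(); x,y,w,h,a=st[i]; x+=270;y+=180
print("blob",x,y,w,h,a)
ys,xs=np.nonzero(l==i); print(cv2.minAreaRect(np.c_[xs,ys].astype(np.float32)))
print("rear/top edge",ray(p,x+w/2,y+h-.5,.034),"left/right at top",ray(p,x,y+h/2,.034),ray(p,x+w,y+h/2,.034))
E
python3 d.py .492 .279 .012
```

```text
[0.446  0.2352 0.008 ]
[0.4468 0.3196 0.008 ]
[0.4912 0.2776 0.008 ]
blob 288 189 63 51 2923
((49.27488708496094, 33.77262878417969), (49.51532745361328, 61.263916015625), 87.27368927001953)
rear/top edge [0.50714621 0.27737278 0.034     ] left/right at top [0.48833083 0.25485625 0.034     ] [0.4883797  0.30002019 0.034     ]
d [-1.000e-04 -1.300e-03  1.655e-01] yaw_y 89.91 tilt [-0.0002  0.0001]
```

```bash
python3 -m creep '{"deltas":[[0.001, -0.0025, 0.05, 0, 0, 0], [0.001, -0.0025, 0.1, 0, 0, 0], [0.001, -0.0025, 0.14, 0, 0, 0], [0.001, -0.0025, 0.155, 0, 0, 0], [0.001, -0.0025, 0.163, 0, 0, 0], [0.001, -0.0025, 0.165, 0, 0, 0], [0.001, -0.0025, 0.165, 0, 0, 0]]}' 
python3 -m creep '{"deltas":[[0, 0, 0, 0, 0, 0], [0, 0, 0, 0, 0, 0], [0, 0, 0, 0, 0, 0], [0, 0, 0, 0, 0, 0]]}' 0.03 40
python3 -m creep '{"deltas":[[0, 0, -0.01, 0, 0, 0], [0, 0, -0.04, 0, 0, 0], [0, 0, -0.09, 0, 0, 0], [0, 0, -0.09, 0, 0, 0], [0, 0, -0.09, 0, 0, 0]]}'
python3 d.py .5815 .0143 .1
```

```text
clock: 15.95
tcp_pos: [0.4916, 0.2792, 0.0136]
orientation: [0.001, -0.0, 1.0, 0.0]
wrist_force: [0.6, -0.4, 0.2]
finger_gap: 0.06
grip_force: 0.0
clock: 16.45
tcp_pos: [0.4916, 0.2794, 0.0137]
orientation: [0.001, -0.0, 1.0, 0.001]
wrist_force: [-0.9, -0.4, 6.2]
finger_gap: 0.043
grip_force: 41.2
clock: 17.08
tcp_pos: [0.4903, 0.2788, 0.1023]
orientation: [0.0, -0.0, 1.0, 0.0]
wrist_force: [-1.2, 0.2, -1.7]
finger_gap: 0.0428
grip_force: 40.7
d [-0.0911 -0.2645  0.0023] yaw_y 90.02 tilt [-0.      0.0001]
```

```bash
python3 -m creep '{"deltas":[[-0.01, -0.04, -0.02, 0, 0, 0], [-0.025, -0.09, -0.04, 0, 0, 0.05], [-0.04, -0.14, -0.06, 0, 0, 0.1], [-0.05, -0.19, -0.08, 0, 0, 0.15], [-0.06, -0.24, -0.08, 0, 0, 0.2], [-0.06, -0.264, -0.08, 0, 0, 0.204], [-0.06, -0.264, -0.08, 0, 0, 0.204], [-0.06, -0.264, -0.08, 0, 0, 0.204]]}'
python3 -m creep '{"deltas":[[0, 0, 0, 0, 0, 0], [0, 0, 0, 0, 0, 0]]}'
python3 - <<'E'
from h import *
p=cam("wrist"); save(p,"w4")
for r in nets.outline_of("plate",p)[:1]: print(r["confidence"],r["box"])
q=(.5815,.0143,-.2038); c,s=np.cos(q[2]),np.sin(q[2])
for x,y in ((-.035,-.045),(-.035,.045),(.035,.045),(.035,-.045)): print(np.round(proj(p,[q[0]+c*x-s*y,q[1]+s*x+c*y,.012])))
E
python3 d.py .5815 .0143 .1
```

```text
clock: 18.08
tcp_pos: [0.5498, 0.0154, 0.1811]
orientation: [-0.001, 0.102, 0.995, 0.0]
wrist_force: [-0.0, 0.4, -1.1]
finger_gap: 0.043
grip_force: 40.8
clock: 18.32
tcp_pos: [0.5505, 0.0158, 0.1822]
orientation: [-0.0, 0.101, 0.995, 0.0]
wrist_force: [-1.0, -0.7, -0.2]
finger_gap: 0.0429
grip_force: 40.8
0.96 [271.4, 203.6, 389.3, 442.2]
[272. 205.]
[387. 205.]
[383. 288.]
[275. 288.]
d [-0.0305  0.005   0.0823] yaw_y 78.39 tilt [-0.0001  0.0001]
```

View pics/w4.png

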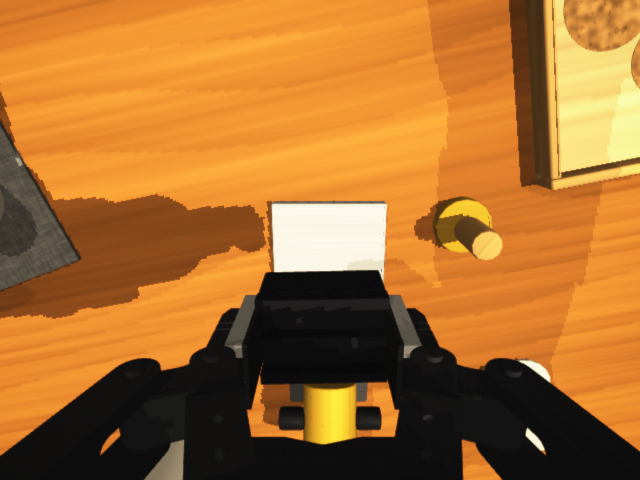

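The wrist view shows the plate's front corners at (272,203) and (386,203), within 2 px of the prediction, with the held block parallel to the plate. The masher foot is at (463,225) and its handle top at (488,246).

```bash
python3 - <<'E'
from h import *
from scipy.spatial.transform import Rotation as Ro
p=cam("wrist"); s=env.get_state(); w,x,y,z=s["orientation"]; R=Ro.from_quat([x,y,z,w]).as_matrix()
for h in (-.0055,.0145,.0205): print(h,[np.round(proj(p,s["tcp_pos"]+R@np.array([.016,yy,-h]))) for yy in(-.022,.022)], "back",np.round(proj(p,s["tcp_pos"]+R@np.array([-.016,0,-h]))))
print("masher",ray(p,488,246,.062),ray(p,463,225,.014))
E
python3 d.py .581 .0143 .05
```

```text
-0.0055 [array([267., 269.]), array([380., 270.])] back [323. 342.]
0.0145 [array([259., 291.]), array([388., 291.])] back [323. 372.]
0.0205 [array([256., 299.]), array([391., 299.])] back [323. 382.]
masher [0.58524231 0.12163325 0.062     ] [0.58360197 0.12047436 0.014     ]
d [-0.03    0.005   0.1324] yaw_y 78.38 tilt [-0.0002  0.0001]
```

```bash
python3 -m creep '{"deltas":[[-0.015, 0.005, 0, 0, 0, 0], [-0.029, 0.005, 0.02, 0, 0, 0], [-0.029, 0.005, 0.07, 0, 0, 0], [-0.029, 0.005, 0.12, 0, 0, 0], [-0.029, 0.005, 0.14, 0, 0, 0], [-0.029, 0.005, 0.15, 0, 0, 0], [-0.029, 0.005, 0.15, 0, 0, 0], [-0.029, 0.005, 0.15, 0, 0, 0]]}'
python3 d.py .5805 .0143 .018
```

```text
clock: 19.48
tcp_pos: [0.581, 0.0137, 0.0333]
orientation: [0.001, 0.102, 0.995, 0.0]
wrist_force: [0.9, 0.1, -0.9]
finger_gap: 0.0431
grip_force: 40.8
d [0.0007 0.0004 0.0153] yaw_y 78.32 tilt [-0.002   0.0002]
```

```bash
python3 -m creep '{"deltas":[[0.0005, 0, 0.006, 0, 0, 0], [0.0005, 0, 0.011, 0, 0, 0], [0.0005, 0, 0.014, 0, 0, 0], [0.0005, 0, 0.0145, 0, 0, 0], [0.0005, 0, 0.0145, 0, 0, 0], [0.0005, 0, 0.0145, 0, 0, 0]]}'
python3 d.py .5805 .0143 .0175
```

```text
clock: 20.23
tcp_pos: [0.5796, 0.014, 0.0178]
orientation: [0.0, 0.102, 0.995, 0.0]
wrist_force: [-0.1, 0.2, -0.7]
finger_gap: 0.0427
grip_force: 40.8
d [-0.0008  0.0005  0.0003] yaw_y 78.32 tilt [-0.0002  0.0001]
```

```bash
python3 -m creep '{"deltas":[[0, 0, 0.001, 0, 0, 0], [0, 0, 0.001, 0, 0, 0]]}'
python3 -m creep '{"deltas":[[0, 0, 0, 0, 0, 0], [0, 0, 0, 0, 0, 0]]}' 0.06
python3 -m creep '{"deltas":[[0, 0, -0.02, 0, 0, 0], [0, 0, -0.06, 0, 0, 0], [0, 0, -0.12, 0, 0, 0], [0.03, 0, -0.16, 0, 0, 0], [0.04, 0, -0.16, 0, 0, 0], [0.04, 0, -0.16, 0, 0, 0]]}' 0.05
python3 - <<'E'
from h import *
p=cam("wrist"); save(p,"w5")
print("masher",ray(p,*map(float,(488,246)),.062))
for n,X in (("front rim",[.5461,.0]),): pass
g=cv2.cvtColor(p["image"],cv2.COLOR_RGB2GRAY)
q=(.5805,.0143,-.2038); c,s=np.cos(q[2]),np.sin(q[2])
for x,y,z in ((-.016,-.022,.012),(-.016,.022,.012),(.016,.022,.038),(.016,-.022,.038)): print(np.round(proj(p,[q[0]+c*x-s*y,q[1]+s*x+c*y,z]),1))
E
python3 d.py .5855 .1218 .1
```

```text
clock: 20.48
tcp_pos: [0.5797, 0.014, 0.0177]
orientation: [0.0, 0.102, 0.995, 0.0]
wrist_force: [-2.4, 0.0, 5.5]
finger_gap: 0.0431
grip_force: 41.5
clock: 20.72
tcp_pos: [0.5797, 0.014, 0.0168]
orientation: [0.0, 0.102, 0.995, 0.0]
wrist_force: [0.7, -2.1, -0.9]
finger_gap: 0.0599
grip_force: 0.0
clock: 21.48
tcp_pos: [0.5397, 0.0223, 0.1763]
orientation: [-0.0, 0.102, 0.995, 0.0]
wrist_force: [-0.5, -0.8, -0.6]
finger_gap: 0.0503
grip_force: 0.0
masher [0.57189705 0.12621847 0.062     ]
[296.1 244. ]
[352.1 244. ]
[353.5 295.5]
[294.7 295.5]
d [-0.0247  0.1068  0.0756] yaw_y 78.33 tilt [ 0.0014 -0.0001]
```

View pics/w5.png

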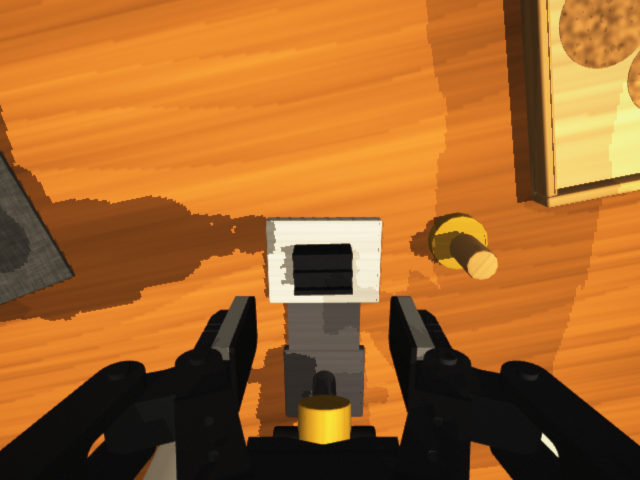

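Run:
```python
from h import *
p=cam("wrist"); im=p["image"]; g=cv2.cvtColor(im,cv2.COLOR_RGB2GRAY)
col=g[205:312,340].astype(int); print(list(zip(range(205,312),col))[::1])
row=g[270,255:395].astype(int); print("row",[(255+i,v) for i,v in enumerate(row) if i and abs(v-row[i-1])>25])
ax=np.array([np.cos(-.2038),np.sin(-.2038),0])
for v,z in((219,.012),(244,.012),(301.5,.012),(295,.038)): print(v,round(float(ray(p,324,v,z)@ax),4))
print("masher top",ray(p,483,265,.062))
```

```text
[(205, np.int64(148)), (206, np.int64(148)), (207, np.int64(148)), (208, np.int64(149)), (209, np.int64(150)), (210, np.int64(150)), (211, np.int64(151)), (212, np.int64(153)), (213, np.int64(155)), (214, np.int64(155)), (215, np.int64(155)), (216, np.int64(150)), (217, np.int64(113)), (218, np.int64(81)), (219, np.int64(86)), (220, np.int64(133)), (221, np.int64(219)), (222, np.int64(234)), (223, np.int64(237)), (224, np.int64(240)), (225, np.int64(242)), (226, np.int64(242)), (227, np.int64(242)), (228, np.int64(242)), (229, np.int64(243)), (230, np.int64(243)), (231, np.int64(241)), (232, np.int64(240)), (233, np.int64(239)), (234, np.int64(240)), (235, np.int64(242)), (236, np.int64(242)), (237, np.int64(240)), (238, np.int64(239)), (239, np.int64(239)), (240, np.int64(237)), (241, np.int64(234)), (242, np.int64(234)), (243, np.int64(218)), (244, np.int64(73)), (245, np.int64(10)), (246, np.int64(9)), (247, np.int64(8)), (248, np.int64(9)), (249, np.int64(9)), (250, np.int64(9)), (251, np.int64(11)), (252, np.int64(7)), (253, np.int64(13)), (254, np.int64(18)), (255, np.int64(28)
[... 800 characters left out ...]
(294, np.int64(79)), (295, np.int64(173)), (296, np.int64(212)), (297, np.int64(217)), (298, np.int64(220)), (299, np.int64(219)), (300, np.int64(218)), (301, np.int64(215)), (302, np.int64(192)), (303, np.int64(105)), (304, np.int64(75)), (305, np.int64(74)), (306, np.int64(74)), (307, np.int64(76)), (308, np.int64(76)), (309, np.int64(76)), (310, np.int64(76)), (311, np.int64(77))]
row [(264, np.int64(105)), (268, np.int64(197)), (269, np.int64(236)), (286, np.int64(163)), (287, np.int64(137)), (293, np.int64(72)), (294, np.int64(29)), (352, np.int64(84)), (353, np.int64(202)), (380, np.int64(138))]
219 0.5292
244 0.5494
301.5 0.5989
295 0.5809
masher top [0.58439322 0.12143652 0.062     ]
```

Plate centre is 0.565 along its x axis and block centre is 0.5647, so the block is centred. Next is the masher.

```bash
python3 -m creep '{"deltas":[[-0.012, 0.05, 0.02, 0, 0, -0.1], [-0.024, 0.1, 0.05, 0, 0, -0.204], [-0.024, 0.107, 0.07, 0, 0, -0.204], [-0.024, 0.107, 0.076, 0, 0, -0.204], [-0.024, 0.107, 0.076, 0, 0, -0.204], [-0.024, 0.107, 0.076, 0, 0, -0.204]]}'
python3 d.py .585 .1217 .026
```

```text
clock: 22.32
tcp_pos: [0.5861, 0.1213, 0.1016]
orientation: [0.001, 0.0, 1.0, 0.0]
wrist_force: [-0.5, -0.6, 0.1]
finger_gap: 0.0501
grip_force: 0.0
d [0.0012 0.0004 0.0756] yaw_y 89.94 tilt [-0.0012  0.0001]
```

```bash
python3 -m creep '{"deltas":[[0.0005, 0, 0.04, 0, 0, 0], [0.0005, 0, 0.065, 0, 0, 0], [0.0005, 0, 0.0745, 0, 0, 0], [0.0005, 0, 0.0745, 0, 0, 0], [0.0005, 0, 0.0745, 0, 0, 0]]}'
python3 -m creep '{"deltas":[[0, 0, 0, 0, 0, 0], [0, 0, 0, 0, 0, 0], [0, 0, 0, 0, 0, 0], [0, 0, 0, 0, 0, 0]]}' 0.01 50
python3 -m creep '{"deltas":[[0, 0, -0.01, 0, 0, 0], [0, 0, -0.04, 0, 0, 0], [0, 0, -0.1, 0, 0, 0], [0, 0, -0.1, 0, 0, 0], [0, 0, -0.1, 0, 0, 0]]}'
python3 d.py .491 .2775 .12
```

```text
clock: 22.95
tcp_pos: [0.5862, 0.122, 0.0278]
orientation: [0.001, 0.0, 1.0, 0.0]
wrist_force: [-0.2, -0.1, -0.6]
finger_gap: 0.0501
grip_force: 0.0
clock: 23.45
tcp_pos: [0.5858, 0.122, 0.0273]
orientation: [0.001, -0.0, 1.0, 0.0]
wrist_force: [-0.3, -0.9, 6.2]
finger_gap: 0.0205
grip_force: 48.8
clock: 24.08
tcp_pos: [0.5847, 0.1221, 0.1261]
orientation: [-0.0, -0.0, 1.0, 0.0]
wrist_force: [-0.2, 0.9, -2.1]
finger_gap: 0.0209
grip_force: 49.2
d [0.0936 0.1555 0.0062] yaw_y 90.02 tilt [0.0003 0.0001]
```

```bash
python3 -m creep '{"deltas":[[0.02, 0.035, 0, 0, 0, 0], [0.05, 0.08, 0, 0, 0, 0], [0.08, 0.13, 0, 0, 0, 0], [0.0935, 0.1555, 0, 0, 0, 0], [0.0935, 0.1555, 0.02, 0, 0, 0], [0.0935, 0.1555, 0.06, 0, 0, 0], [0.0935, 0.1555, 0.075, 0, 0, 0], [0.0935, 0.1555, 0.075, 0, 0, 0]]}'
python3 -m creep '{"deltas":[[0, 0, 0, 0, 0, 0], [0, 0, 0, 0, 0, 0]]}'
python3 d.py .491 .2775 .0355
```

```text
clock: 25.08
tcp_pos: [0.4896, 0.2767, 0.0493]
orientation: [-0.002, -0.0, 1.0, -0.001]
wrist_force: [0.5, -0.2, -2.4]
finger_gap: 0.0208
grip_force: 49.4
clock: 25.32
tcp_pos: [0.4926, 0.2778, 0.0527]
orientation: [0.001, 0.0, 1.0, 0.0]
wrist_force: [-0.6, -0.2, -1.4]
finger_gap: 0.0206
grip_force: 49.4
d [ 0.0017 -0.0003  0.0172] yaw_y 90.0 tilt [-0.0024  0.001 ]
```

```bash
python3 -m creep '{"deltas":[[0.0005, 0, 0.007, 0, 0, 0], [0.0005, 0, 0.012, 0, 0, 0], [0.0005, 0, 0.0145, 0, 0, 0], [0.0005, 0, 0.0155, 0, 0, 0], [0.0005, 0, 0.0155, 0, 0, 0], [0.0005, 0, 0.0155, 0, 0, 0], [0.0005, 0, 0.0155, 0, 0, 0]]}'
python3 d.py .491 .2775 .0355
```

```text
clock: 26.2
tcp_pos: [0.4911, 0.2775, 0.036]
orientation: [0.0, -0.0, 1.0, 0.0]
wrist_force: [0.2, 0.1, -3.0]
finger_gap: 0.0209
grip_force: 49.4
d [ 0.0001 -0.      0.0005] yaw_y 90.01 tilt [-0.0003  0.0002]
```

```bash
python3 -m creep '{"deltas":[[0, 0, 0.001, 0, 0, 0], [0, 0, 0.001, 0, 0, 0]]}'
python3 -m creep '{"deltas":[[0, 0, 0, 0, 0, 0], [0, 0, 0, 0, 0, 0]]}' 0.045
python3 -m creep '{"deltas":[[0, 0, -0.02, 0, 0, 0], [0, 0, -0.06, 0, 0, 0], [0, 0, -0.12, 0, 0, 0], [0, 0, -0.15, 0, 0, 0], [0, 0, -0.15, 0, 0, 0], [0, 0, -0.15, 0, 0, 0]]}'
python3 - <<'E'
from h import *
p=cam("wrist"); save(p,"w6"); 
for z in (.008,.022,.070): print(z,proj(p,[.491,.2775,z]))
cv2.imwrite("pics/w6c.png",p["image"][80:330,170:470,::-1])
E
python3 d.py .490 -.25 .18
```

```text
clock: 26.45
tcp_pos: [0.4912, 0.2776, 0.0353]
orientation: [0.0, -0.0, 1.0, 0.0]
wrist_force: [-0.9, -0.4, 3.1]
finger_gap: 0.0206
grip_force: 50.1
clock: 26.7
tcp_pos: [0.4912, 0.2776, 0.0348]
orientation: [0.0, -0.0, 1.0, 0.0]
wrist_force: [0.1, -0.5, 0.8]
finger_gap: 0.0452
grip_force: 0.0
clock: 27.45
tcp_pos: [0.4906, 0.2773, 0.184]
orientation: [-0.0, -0.0, 1.0, -0.0]
wrist_force: [-0.9, 0.0, -0.4]
finger_gap: 0.0449
grip_force: 0.0
0.008 [323.64658561 209.60911307]
0.022 [323.65876207 213.83960118]
0.07 [323.70971206 231.54124033]
d [ 3.000e-04 -5.272e-01  3.800e-03] yaw_y 90.01 tilt [ 0.0022 -0.0008]
```

View pics/w6c.png

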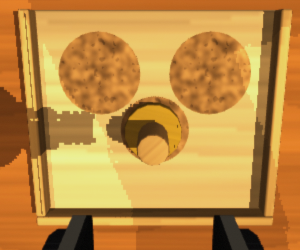

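The masher stands upright on the rear cork: its handle top is at (153,150) in the crop, as predicted. Next I'll return the jar.

```bash
python3 -m creep '{"deltas":[[0, -0.05, 0, 0, 0, 0], [0, -0.11, 0, 0, 0, 0], [0, -0.17, 0, 0, 0, 0], [0, -0.23, 0, 0, 0, 0], [0, -0.29, 0, 0, 0, 0], [0, -0.35, 0, 0, 0, 0], [0, -0.41, 0, 0, 0, 0], [0, -0.47, 0, 0, 0, 0]]}'
python3 -m creep '{"deltas":[[0, -0.04, 0, 0, 0, 0], [0, -0.057, 0, 0, 0, 0], [0, -0.057, 0, 0, 0, 0], [0, -0.057, 0, 0, 0, 0], [0, -0.057, 0, 0, 0, 0]]}'
python3 - <<'E'
from h import *
p=cam("wrist"); save(p,"w7"); print(proj(p,[.490,-.25,.104]),proj(p,[.4895,-.25,.079]))
cv2.imwrite("pics/w7c.png",p["image"][100:400,120:520,::-1])
E
python3 d.py .490 -.25 .085
```

```text
clock: 28.5
tcp_pos: [0.49, -0.194, 0.1831]
orientation: [-0.001, -0.0, 1.0, 0.001]
wrist_force: [0.9, 0.4, 0.0]
finger_gap: 0.045
grip_force: 0.0
clock: 29.12
tcp_pos: [0.4912, -0.2479, 0.1848]
orientation: [-0.0, -0.001, 1.0, 0.0]
wrist_force: [-0.5, -0.1, 0.3]
finger_gap: 0.0446
grip_force: 0.0
[319.7389852  245.01019536] [320.04126429 231.84976151]
d [ 0.0013 -0.0019  0.0999] yaw_y 90.12 tilt [-0.0001  0.0002]
```

View pics/w7c.png

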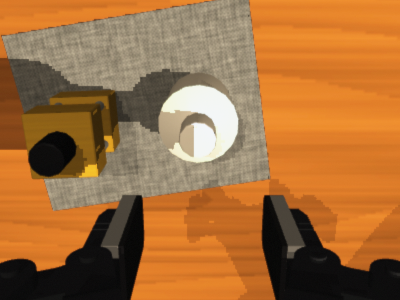

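The crop shows the jar knob at (199,138) and the press knob at (52,153), both upright and where expected.

```bash
python3 -m creep '{"deltas":[[0.001, -0.002, 0.05, 0, 0, 0], [0.001, -0.002, 0.085, 0, 0, 0], [0.001, -0.002, 0.099, 0, 0, 0], [0.001, -0.002, 0.099, 0, 0, 0], [0.001, -0.002, 0.099, 0, 0, 0]]}' 
python3 -m creep '{"deltas":[[0, 0, 0, 0, 0, 0], [0, 0, 0, 0, 0, 0], [0, 0, 0, 0, 0, 0], [0, 0, 0, 0, 0, 0]]}' 0.01 40
python3 -m creep '{"deltas":[[0, 0, -0.01, 0, 0, 0], [0, 0, -0.04, 0, 0, 0], [0, 0, -0.08, 0, 0, 0], [0, 0, -0.1, 0, 0, 0], [0, 0, -0.1, 0, 0, 0], [0, 0, -0.1, 0, 0, 0]]}'
python3 d.py .4495 .2375 .18
```

```text
clock: 29.8
tcp_pos: [0.4912, -0.252, 0.0874]
orientation: [0.001, -0.0, 1.0, -0.001]
wrist_force: [-0.1, -0.5, 0.3]
finger_gap: 0.0451
grip_force: 0.0
clock: 30.3
tcp_pos: [0.4911, -0.2519, 0.0872]
orientation: [0.001, -0.0, 1.0, -0.001]
wrist_force: [0.4, 1.9, 5.9]
finger_gap: 0.0204
grip_force: 39.1
clock: 31.05
tcp_pos: [0.4894, -0.2511, 0.1846]
orientation: [-0.001, -0.0, 1.0, 0.001]
wrist_force: [0.1, 0.3, -3.4]
finger_gap: 0.0207
grip_force: 39.7
d [0.0399 0.4886 0.0053] yaw_y 90.01 tilt [0.0016 0.0012]
```

```bash
python3 -m creep '{"deltas":[[0.003, 0.04, 0, 0, 0, 0], [0.01, 0.1, 0, 0, 0, 0], [0.015, 0.16, 0, 0, 0, 0], [0.02, 0.22, 0, 0, 0, 0], [0.025, 0.28, 0, 0, 0, 0], [0.03, 0.34, 0, 0, 0, 0], [0.035, 0.4, 0, 0, 0, 0], [0.0405, 0.45, 0, 0, 0, 0]]}'
python3 -m creep '{"deltas":[[0, 0.025, 0, 0, 0, 0], [0, 0.0375, 0, 0, 0, 0], [0, 0.0375, 0.02, 0, 0, 0], [0, 0.0375, 0.06, 0, 0, 0], [0, 0.0375, 0.078, 0, 0, 0], [0, 0.0375, 0.08, 0, 0, 0], [0, 0.0375, 0.08, 0, 0, 0], [0, 0.0375, 0.08, 0, 0, 0]]}'
python3 -m creep '{"deltas":[[0, 0, 0, 0, 0, 0]]}'
python3 d.py .4487 .2365 .0915
```

```text
clock: 32.05
tcp_pos: [0.448, 0.2004, 0.1843]
orientation: [-0.001, -0.001, 1.0, -0.0]
wrist_force: [0.3, -0.1, -3.1]
finger_gap: 0.0204
grip_force: 39.8
clock: 33.05
tcp_pos: [0.4504, 0.236, 0.1068]
orientation: [0.001, 0.0, 1.0, 0.0]
wrist_force: [0.4, 0.4, -3.5]
finger_gap: 0.0202
grip_force: 39.8
clock: 33.17
tcp_pos: [0.4501, 0.2361, 0.1067]
orientation: [0.001, -0.0, 1.0, 0.0]
wrist_force: [-0.1, 0.2, -2.4]
finger_gap: 0.0203
grip_force: 39.8
d [0.0014 0.0004 0.0152] yaw_y 90.01 tilt [-0.0016  0.0006]
```

```bash
python3 -m creep '{"deltas":[[0.0005, 0, 0.006, 0, 0, 0], [0.0005, 0, 0.011, 0, 0, 0], [0.0005, 0, 0.0135, 0, 0, 0], [0.0005, 0, 0.014, 0, 0, 0], [0.0005, 0, 0.014, 0, 0, 0], [0.0005, 0, 0.014, 0, 0, 0]]}'
python3 d.py .4487 .2365 .0912
```

```text
clock: 33.92
tcp_pos: [0.4492, 0.2361, 0.0919]
orientation: [0.0, -0.0, 1.0, 0.0]
wrist_force: [0.5, -0.2, -3.3]
finger_gap: 0.0203
grip_force: 39.9
d [0.0005 0.0004 0.0007] yaw_y 90.01 tilt [-0.0003  0.0002]
```

```bash
python3 -m creep '{"deltas":[[0, 0, 0.001, 0, 0, 0], [0, 0, 0.001, 0, 0, 0]]}'
python3 -m creep '{"deltas":[[0, 0, 0, 0, 0, 0], [0, 0, 0, 0, 0, 0]]}' 0.045
python3 -m creep '{"deltas":[[0, 0, -0.02, 0, 0, 0], [0, 0, -0.06, 0, 0, 0], [0, 0, -0.09, 0, 0, 0], [0, 0, -0.09, 0, 0, 0], [0, 0, -0.09, 0, 0, 0]]}'
python3 d.py .502 -.339 .18
```

```text
clock: 34.17
tcp_pos: [0.4494, 0.2362, 0.0913]
orientation: [0.001, -0.0, 1.0, 0.0]
wrist_force: [0.2, -0.2, 0.4]
finger_gap: 0.0203
grip_force: 40.3
clock: 34.42
tcp_pos: [0.4492, 0.236, 0.091]
orientation: [0.0, -0.0, 1.0, 0.0]
wrist_force: [-0.1, 0.4, -0.1]
finger_gap: 0.0451
grip_force: 0.0
clock: 35.05
tcp_pos: [0.4487, 0.2359, 0.1802]
orientation: [-0.0, -0.0, 1.0, -0.0]
wrist_force: [0.0, -0.7, 0.3]
finger_gap: 0.0451
grip_force: 0.0
d [-5.320e-02 -5.749e-01  2.000e-04] yaw_y 90.01 tilt [ 0.0005 -0.0001]
```

```bash
python3 -m creep '{"deltas":[[-0.005, -0.05, 0, 0, 0, 0], [-0.01, -0.11, 0, 0, 0, 0], [-0.016, -0.17, 0, 0, 0, 0], [-0.022, -0.23, 0, 0, 0, 0], [-0.028, -0.29, 0, 0, 0, 0], [-0.034, -0.35, 0, 0, 0, 0], [-0.04, -0.41, 0, 0, 0, 0], [-0.046, -0.47, 0, 0, 0, 0]]}'
python3 -m creep '{"deltas":[[-0.005, -0.06, 0, 0, 0, 0], [-0.007, -0.1, 0, 0, 0, 0], [-0.007, -0.105, 0, 0, 0, 0], [-0.007, -0.105, 0.03, 0, 0, 0], [-0.007, -0.105, 0.05, 0, 0, 0], [-0.007, -0.105, 0.05, 0, 0, 0], [-0.007, -0.105, 0.05, 0, 0, 0], [-0.007, -0.105, 0.05, 0, 0, 0]]}'
python3 d.py .502 -.339 .087
```

```text
clock: 36.05
tcp_pos: [0.4942, -0.2355, 0.1791]
orientation: [-0.001, 0.0, 1.0, 0.001]
wrist_force: [0.2, 1.5, -0.3]
finger_gap: 0.045
grip_force: 0.0
clock: 37.05
tcp_pos: [0.5028, -0.3391, 0.1319]
orientation: [0.001, -0.0, 1.0, -0.001]
wrist_force: [0.1, 0.0, 0.4]
finger_gap: 0.045
grip_force: 0.0
d [0.0008 0.0001 0.0449] yaw_y 90.04 tilt [-0.0014 -0.0011]
```

```bash
python3 -m creep '{"deltas":[[0.0005, 0, 0.025, 0, 0, 0], [0.0005, 0, 0.04, 0, 0, 0], [0.0005, 0, 0.044, 0, 0, 0], [0.0005, 0, 0.044, 0, 0, 0], [0.0005, 0, 0.044, 0, 0, 0]]}' 
python3 -m creep '{"deltas":[[0, 0, 0, 0, 0, 0], [0, 0, 0, 0, 0, 0], [0, 0, 0, 0, 0, 0], [0, 0, 0, 0, 0, 0]]}' 0.01 70
python3 -m creep '{"deltas":[[0, 0, -0.01, 0, 0, 0], [0, 0, -0.04, 0, 0, 0], [0, 0, -0.09, 0, 0, 0], [0, 0, -0.14, 0, 0, 0], [0, 0, -0.14, 0, 0, 0], [0, 0, -0.14, 0, 0, 0]]}'
python3 d.py .4487 .3205 .22
```

```text
clock: 37.67
tcp_pos: [0.5021, -0.3394, 0.0876]
orientation: [0.001, -0.0, 1.0, -0.0]
wrist_force: [-0.5, -1.1, -0.9]
finger_gap: 0.045
grip_force: 0.0
clock: 38.17
tcp_pos: [0.502, -0.339, 0.0876]
orientation: [0.001, -0.0, 1.0, -0.0]
wrist_force: [-1.1, 1.5, 5.7]
finger_gap: 0.0194
grip_force: 68.4
clock: 38.92
tcp_pos: [0.5009, -0.3385, 0.2252]
orientation: [-0.001, -0.0, 1.0, 0.001]
wrist_force: [-0.9, 0.7, -6.7]
finger_gap: 0.0192
grip_force: 69.3
d [0.0522 0.659  0.0064] yaw_y 90.01 tilt [0.002  0.0017]
```

```bash
python3 -m creep '{"deltas":[[0.002, 0.04, 0, 0, 0, 0], [0.008, 0.1, 0, 0, 0, 0], [0.013, 0.16, 0, 0, 0, 0], [0.018, 0.22, 0, 0, 0, 0], [0.023, 0.28, 0, 0, 0, 0], [0.028, 0.335, 0, 0, 0, 0], [0.033, 0.395, 0, 0, 0, 0], [0.038, 0.455, 0, 0, 0, 0]]}'
python3 -m creep '{"deltas":[[0.004, 0.06, 0, 0, 0, 0], [0.008, 0.12, 0, 0, 0, 0], [0.012, 0.17, 0, 0, 0, 0], [0.0145, 0.2, 0, 0, 0, 0], [0.0145, 0.2035, 0, 0, 0, 0], [0.0145, 0.2035, 0, 0, 0, 0], [0.0145, 0.2035, 0, 0, 0, 0]]}'
python3 d.py .4487 .3202 .11
```

```text
clock: 39.92
tcp_pos: [0.4615, 0.1176, 0.2242]
orientation: [-0.002, 0.0, 1.0, -0.0]
wrist_force: [1.5, -0.5, -4.2]
finger_gap: 0.0193
grip_force: 69.5
clock: 40.8
tcp_pos: [0.4487, 0.3182, 0.2259]
orientation: [-0.001, 0.001, 1.0, -0.001]
wrist_force: [-0.0, 0.5, -5.6]
finger_gap: 0.019
grip_force: 69.6
d [-0.0002  0.0021  0.1159] yaw_y 89.93 tilt [ 0.0016 -0.0011]
```

```bash
python3 -m creep '{"deltas":[[0, 0.001, 0.03, 0, 0, 0], [0, 0.001, 0.07, 0, 0, 0], [0, 0.001, 0.105, 0, 0, 0], [0, 0.001, 0.116, 0, 0, 0], [0, 0.001, 0.116, 0, 0, 0], [0, 0.001, 0.116, 0, 0, 0], [0, 0.001, 0.116, 0, 0, 0]]}'
python3 -m creep '{"deltas":[[0, 0, 0, 0, 0, 0]]}'
python3 d.py .4487 .3202 .0915
```

```text
clock: 41.68
tcp_pos: [0.4501, 0.321, 0.1124]
orientation: [0.001, -0.0, 1.0, 0.001]
wrist_force: [0.8, 0.4, -5.6]
finger_gap: 0.0195
grip_force: 69.5
clock: 41.8
tcp_pos: [0.4495, 0.3208, 0.1117]
orientation: [0.001, -0.0, 1.0, 0.0]
wrist_force: [-0.5, -0.8, -5.7]
finger_gap: 0.019
grip_force: 69.5
d [ 0.0008 -0.0006  0.0202] yaw_y 90.02 tilt [-0.0015  0.0008]
```

```bash
python3 -m creep '{"deltas":[[0.0003, -0.0005, 0.008, 0, 0, 0], [0.0003, -0.0005, 0.015, 0, 0, 0], [0.0003, -0.0005, 0.0185, 0, 0, 0], [0.0003, -0.0005, 0.0195, 0, 0, 0], [0.0003, -0.0005, 0.0195, 0, 0, 0], [0.0003, -0.0005, 0.0195, 0, 0, 0]]}'
python3 -m creep '{"deltas":[[0, 0, 0, 0, 0, 0]]}'
python3 d.py .4487 .3202 .0915
```

```text
clock: 42.55
tcp_pos: [0.4487, 0.3201, 0.0917]
orientation: [0.0, -0.0, 1.0, 0.0]
wrist_force: [-2.0, -0.5, 3.0]
finger_gap: 0.0195
grip_force: 70.5
clock: 42.68
tcp_pos: [0.4488, 0.3201, 0.0918]
orientation: [0.0, -0.0, 1.0, 0.0]
wrist_force: [-2.1, -0.0, 4.2]
finger_gap: 0.0191
grip_force: 70.6
d [0.0001 0.0001 0.0003] yaw_y 90.01 tilt [-0.0005  0.0003]
```

Touched down (force +4 N). Release, back off and check.

```bash
python3 -m creep '{"deltas":[[0, 0, 0, 0, 0, 0], [0, 0, 0, 0, 0, 0]]}' 0.05
python3 -m creep '{"deltas":[[0, 0, -0.02, 0, 0, 0], [0, 0, -0.06, 0, 0, 0], [0, -0.02, -0.1, 0, 0, 0], [0, -0.04, -0.1, 0, 0, 0], [0, -0.042, -0.1, 0, 0, 0], [0, -0.042, -0.1, 0, 0, 0], [0, -0.042, -0.1, 0, 0, 0]]}'
python3 - <<'E'
from h import *
p=cam("wrist"); q=cam("side"); s=cam("scene")
a=p["image"][100:400,120:520]; b=cv2.resize(q["image"][150:300,150:350],(400,300),interpolation=cv2.INTER_CUBIC); c=cv2.resize(s["image"][100:250,290:490],(400,300),interpolation=cv2.INTER_CUBIC)
o=np.vstack([np.hstack([a,b]),np.hstack([c,cv2.resize(s["image"],(400,300))])])
cv2.imwrite("pics/fin.png",o[:,:,::-1])
for X in ([.4487,.2365,.108],[.4487,.3202,.108]): print(proj(p,X)-[120,100])
# shift of each object in fixed views vs. start
for n,v in(("scene",s),("side",q)):
    i0=cv2.imread(f"pics/{n}0.png")
    for l,X in (("jar",[.449,.2375,.1]),("press",[.449,.3205,.1])):
        u,w=np.round(proj(v,X)).astype(int); t=i0[w-8:w+4,u-7:u+8]; sr=np.ascontiguousarray(v["image"][w-18:w+14,u-17:u+18,::-1])
        m=cv2.matchTemplate(sr,t,cv2.TM_CCOEFF_NORMED); _,mx,_,loc=cv2.minMaxLoc(m); print(n,l,round(mx,2),np.array(loc)-10)
E
```

```text
clock: 42.92
tcp_pos: [0.4493, 0.3202, 0.0915]
orientation: [0.001, -0.0, 1.0, 0.0]
wrist_force: [-0.2, 0.0, 0.4]
finger_gap: 0.0497
grip_force: 0.0
clock: 43.8
tcp_pos: [0.4482, 0.2781, 0.1902]
orientation: [-0.001, -0.0, 1.0, -0.0]
wrist_force: [0.7, 0.5, 0.6]
finger_gap: 0.0501
grip_force: 0.0
[131.40155262 147.12280886]
[276.26053793 147.30652905]
scene jar 0.61 [ 0 -1]
scene press 0.94 [-1  0]
side jar 0.61 [-2  0]
side press 0.95 [-1  0]
```

View pics/fin.png

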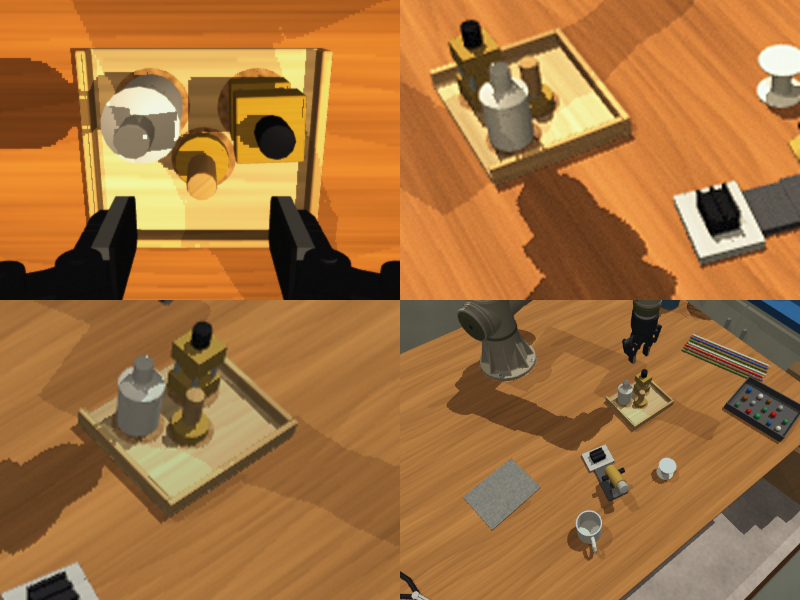

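The final views show the jar (131,137), press (275,138) and masher (202,170) upright on their corks and the block centred on the plate. Both put-back pieces are within 2 px of their start in the fixed views, and the spool and mug are untouched.

```bash
python3 -c "
from h import *
print(env.hand_in())"
```

```text
the job is handed in; nothing more can be done
None
```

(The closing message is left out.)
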